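# Load a cuvette drum into the spring-loaded feeder

## Task

Load the cuvette feeder: stand the small round cuvette drum upright in the feeder's square mouth, on the sprung plate, and push it straight down by its grip post until the spring leaves snap over its shoulder. Let go: the drum must stay down by itself, caught, upright and at rest in the column.

Things in the scene. Friction and masses are not known exactly. Their poses are not given: they have to be found in the camera images.
- drum: Loose white cylinder 46 mm wide, 36 mm high (its lowest 8 mm taper to 36 mm wide), a grey grip post 18 mm thick, 64 mm long centred on its flat top (shoulder); 100 mm in all, 110 g. It may swap places with two misfits that have similar posts: a flat round tray (76 mm wide, 20 high) and a square block (62 wide, 36 high). Origin: centre of underside, z up the post. Round: yaw is free.
- feeder: Fixed cuvette feeder: white square column open at the top, on a grey base 200 x 130 x 20 mm, with a low white electronics box (75 mm high) beside it. Origin: at table height on the column's axis, z up, x towards the box. The drum's underside is 90 mm above the origin when it first stands on the plate, about 44 mm when caught. Caught, the post's top is about 144 mm above the table.
- mouth (a point): Centre of the column's mouth, at rim height, 106 mm above the table. The mouth is square and flared, about 72 mm inside (78 outside), narrowing to a slippery 56 mm shaft 16 mm lower. Fingers holding only the top 25 mm of the post stay above the rim throughout. Two steel spring leaves slope inward from the rim on the +x and -x sides; their feet, 30 mm apart, lie 26 mm below the rim.
- plate (a joint): Travel (m) of the sprung plate in the column: 0 = up, grows downward, hard stop 0.057. Its spring resists with 3 N, rising to 13 N; the leaves add a newton or two. Push until the drum's shoulder is 32 mm or more below the rim (plate past 0.052): the leaves snap in over it. On release it springs back a few mm and stays caught at about 0.046; uncaught it returns to 0.
Not all that is in view belongs to the job. Leave any green or purple look-alike of the drum alone.

How it is judged (in metres and radians):
At the end, for the whole second after the job is handed in: The drum stands in the feeder's column, caught under the leaves with nothing holding it: its underside 32 to 50 mm above the table and within 10 mm of the column's axis, upright within 10 degrees, at rest, the sprung plate held more than 38 mm down (z of drum in the frame of feeder between 0.032 and 0.05 m and horizontal distance between drum and feeder below 0.01 m and angle between drum's own z axis and vertical below 0.175 rad and value of joint plate above 0.038 m and linear speed of drum below 0.02 m/s); the robot touches nothing.
It also fails if it takes over 35 s, if anything falls off the work surface, if the arm or the gripper's body presses on something with over 40 N, if the wrist force passes 120 N, or if a joint passes its speed limit or range.

## Robot

A 7-joint arm with a two-finger parallel gripper is mounted at the origin on the work surface. World frame = base frame: x ahead of the robot, y to its left, z up, the work surface at z = 0. Lengths are in mm, angles in rad, forces in N, time in s.
With the tool pointing down it reaches from about 400 to 900 mm from the base axis. Payload 5.6 kg.
Tool frame: the origin (TCP) lies midway between the tips of the shut fingers; the grasp point (between the pads) lies 19 mm behind it; x points along the fingers, y is the direction in which the jaws open and shut, and the axes are right-handed (so a half turn about x gives the same grasp; the last joint's range is limited). The gripper opens to 92 mm and grips with 3 to 60 N. Pads are 20 mm wide; open, the fingers measure 128 mm over their backs; the gripper's body (75 mm by 189 mm) begins 69 mm behind the grasp point.
Start: joints at [1.262, 0.468, -0.012, 1.603, 0.006, 1.071, -0.056], TCP at [170.7, -627.192, 214.592] pointing down, gripper open.
Joint ranges: [-2.53, 2.53], [-0.31, 2.02], [-1.57, 1.55], [0.28, 2.44], [-1.29, 4.43], [0.15, 1.84], [-2.92, 2.92]. Speed limits (rad/s): [2.57, 2.57, 3.14, 3.14, 3.14, 3.14, 3.14].

## Interface

Orientations are given as a rotation vector (axis times angle).
In Python, from cell import robot, grip, kin, viewer gives the robot as it stands. Calls block until the motion is done:
- robot.movep(position, orientation): joint-space move of the TCP to a pose.
- robot.servo_line(position, feed=150, rotation=None): straight line of the TCP; rotation=None keeps the orientation; feed is the mean speed in mm/s.
- robot.goto_joints(angles): joint-space move.
- grip(opening, newtons=None): opening from 0.0 (shut) to 1.0 (fully open); newtons is the grip in N (None keeps the last); returns when the fingers have stopped.
- robot.hold(seconds).
- kin.ik(position, orientation): joint angles nearest the present ones, or None.
- robot.observe(): the state.
- viewer.read_camera(name): name is "scene" or "side" or "wrist"; returns the picture (400x640x3 uint8, red, green, blue); there is no depth.
- viewer.camera_info(name): a dict with "camera_matrix" (3x3 intrinsics, pixels), "k1" (the pictures are not rectified: a ray, as slopes to the right and down, at radius r is drawn at 1 + k1 r^2 times it, then the intrinsics apply), "R" (3x3) and "t" (3): a world point X has camera coordinates R X + t. Camera axes: x right, y down, z forward; pixel columns grow to the right and rows downward; lengths in mm; the calibration is good to about 2 mm. A picture is of the moment at which its call begins: read the wrist's pose just before it. camera_info takes no time and is no camera call; for the wrist camera it gives the pose at the moment of the call.
A pose or a line that the arm cannot do raises robot.IKError and nothing moves.
- robot.job_done(): hands the job in, once; it reports no verdict.
Trained networks look in the newest picture that a camera, given by its name, has taken for a name from the list of things; names that differ only in an ending like _2 or _b are one class to them, and where a whole thing is asked for, a point or a joint stands for the part that bears it (a point fixed in the world has none). Each returns a list of dicts, best first, with "confidence" (0 to 1); they miss things now and then, are a little off and sometimes report something else, mostly with a low value. They report only what shows in the picture. A call takes as long as a camera call. They do not tell look-alikes from the thing itself.
- viewer.silhouettes(name, camera): "mask" (400x640 bool, what is visible of it).
- viewer.pinpoint(name, camera): "at" ([x, y, z] in mm, in the coordinates of the camera as it stood for that picture, good to about 4 mm: a listed point, or the origin of a listed thing).
The state is a dict: "t": time; "joints": joint angles; "joint_velocities": joint speeds; "joint_torque": joint torques, N m; "tcp_pos": TCP position; "tcp_rot": TCP orientation; "contact_force": force on the tool from outside, world axes, zero at the start; "wrist_torque": the same for the moment, N m; "grip_width": opening from 0.0 (shut) to 1.0 (fully open).
Only numpy, scipy, OpenCV 4.12 (cv2) and the standard library are available. Lean on these libraries where they do the work, as an engineer would, in place of code of your own. Each camera call takes 0.05 s, during which the arm holds its last target.

## Working session

There is one attempt and no reset: what is moved stays moved. The work goes in short steps, each a Python script; the robot and the scene stay as the last script left them, time stands still between calls to the robot, and variables do not carry over. Pictures are saved under pics/ and viewed, and the job is handed in when it is done.

```bash
ls; mkdir -p pics; python3 - <<'E'
from cell import robot, grip, kin, viewer
import cv2, numpy as np
s=robot.observe(); print({k:np.round(v,3) for k,v in s.items()})
for c in ["scene","side","wrist"]:
    im=viewer.read_camera(c); cv2.imwrite(f"pics/a_{c}.png",im[:,:,::-1])
    i=viewer.camera_info(c); R=np.array(i["R"]);t=np.array(i["t"])
    print(c,i["camera_matrix"],i["k1"],(-R.T@t).round(0))
    for n in ["drum","feeder","mouth"]:
        for d in viewer.pinpoint(n,c):
            print(n,round(d["confidence"],2),(R.T@(np.array(d["at"])-t)).round(1))
print(robot.observe()["t"])
E
```

```text
pics
{'t': np.float64(0.0), 'joints': array([ 1.262,  0.468, -0.012,  1.604,  0.006,  1.071, -0.056]), 'joint_velocities': array([-0.001,  0.   , -0.003, -0.   ,  0.   , -0.   , -0.   ]), 'joint_torque': array([ 0.0000e+00, -5.2057e+01, -1.2000e-02, -2.4376e+01, -5.7000e-02,
        1.7000e-02,  0.0000e+00]), 'tcp_pos': array([ 170.513, -626.651,  213.649]), 'tcp_rot': array([ 2.08 ,  0.28 , -2.081]), 'contact_force': array([ 0.659,  0.723, -0.888]), 'wrist_torque': array([-0.014,  0.05 ,  0.035]), 'grip_width': np.float64(0.999)}
scene [[371.93436854   0.         320.00501606]
 [  0.         371.93436854 197.94954498]
 [  0.           0.           1.        ]] -0.051792290427060544 [1033.  -46.  602.]
drum 0.98 [348.8  62.1   2.4]
drum 0.95 [365.4 220.   -3.3]
drum 0.85 [548.6   4.8  -5.2]
drum 0.62 [476.6  70.1  -0.7]
drum 0.6 [644.9  22.1  -0. ]
feeder 0.75 [ 495.5 -146.3   -1.6]
mouth 0.7 [ 498.6 -143.1  104.2]
side [[374.55622705   0.         319.88637022]
 [  0.         374.55622705 193.08592311]
 [  0.           0.           1.        ]] 0.0011832492032273637 [ 323. -512.  531.]
drum 0.91 [ 5.492e+02  3.800e+00 -4.000e-01]
drum 0.84 [368.5 223.9   0.6]
drum 0.72 [6.429e+02 2.660e+01 1.000e-01]
drum 0.59 [476.6  73.1   4.7]
feeder 0.63 [ 495.3 -143.6    1. ]
mouth 0.91 [ 498.5 -144.5  108.1]
mouth 0.2 [ 4.963e+02 -1.461e+02  2.000e-01]
wrist [[310.24936772   0.         316.8625873 ]
 [  0.         310.24936772 199.66046983]
 [  0.           0.           1.        ]] -0.02053478858789921 [ 248. -607.  384.]
0.6
```

View pics/a_scene.png

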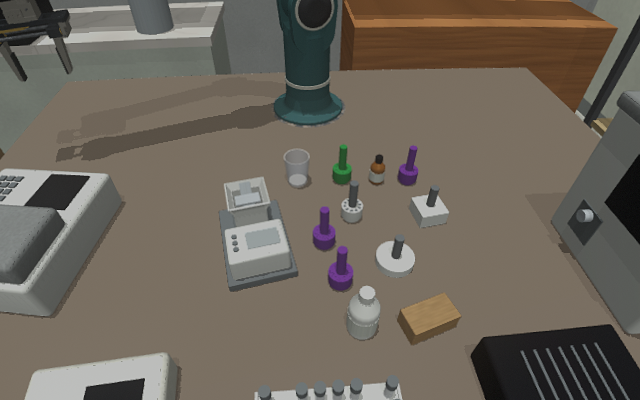

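View pics/a_side.png

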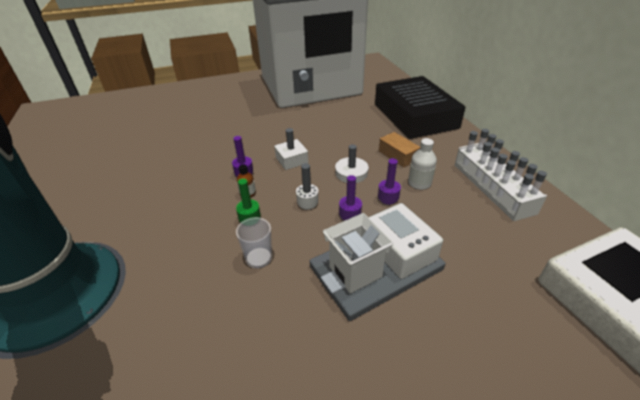

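The scene shows the drum, white with holes and a grey post, at (352,208), and in side at (307,198); that is about (477,72). The misfit tray and block, and the purple and green look-alikes, stand clear of it. The feeder column is at scene (247,195), mouth about (498,-144), with the box towards world +x. Next I go above the drum at a safe height and look with the wrist camera.

```bash
cat > h.py <<'E'
from cell import robot, grip, kin, viewer
import cv2, numpy as np
from scipy.spatial.transform import Rotation as Ro
def down(a):
    x=np.array([0,0,-1.]);y=np.array([np.cos(a),np.sin(a),0]);return Ro.from_matrix(np.c_[x,y,np.cross(x,y)]).as_rotvec()
def pin(n,c):
    i=viewer.camera_info(c);R=np.array(i["R"]);t=np.array(i["t"])
    return [(round(d["confidence"],2),(R.T@(np.array(d["at"])-t)).round(1)) for d in viewer.pinpoint(n,c)]
def shot(c,f):
    i=viewer.camera_info(c); im=viewer.read_camera(c); cv2.imwrite(f"pics/{f}.png",im[:,:,::-1]); return i
def proj(i,X):
    R=np.array(i["R"]);t=np.array(i["t"]);p=R@np.array(X,float)+t;u=p[:2]/p[2];u=u*(1+i["k1"]*(u@u));K=np.array(i["camera_matrix"]);return (K[:2,:2]@u+K[:2,2])
E
python3 - <<'E'
from h import *
s=robot.observe();R=Ro.from_rotvec(s["tcp_rot"]).as_matrix();a0=np.arctan2(R[1,1],R[0,1]);print("a0",a0)
q0=np.array(s["joints"])
for a in np.deg2rad([45,-135]):
    q=kin.ik([477,72,280],down(a)); print(a,None if q is None else np.round(q,2))
    q=kin.ik([498,-144,280],down(a)); print(a,None if q is None else np.round(q,2))
E
```

```text
a0 -1.3050632805957227
0.7853981633974483 [ 0.68  0.26 -1.03  1.88  0.25  1.14  0.34]
0.7853981633974483 [ 0.78  0.25 -0.66  1.81  0.17  1.13  0.85]
-2.356194490192345 [ 0.44  0.19 -0.74  1.89  0.14  1.12 -2.7 ]
-2.356194490192345 [ 0.44  0.2  -0.25  1.83  0.05  1.12 -2.19]
```

View pics/a_wrist.png

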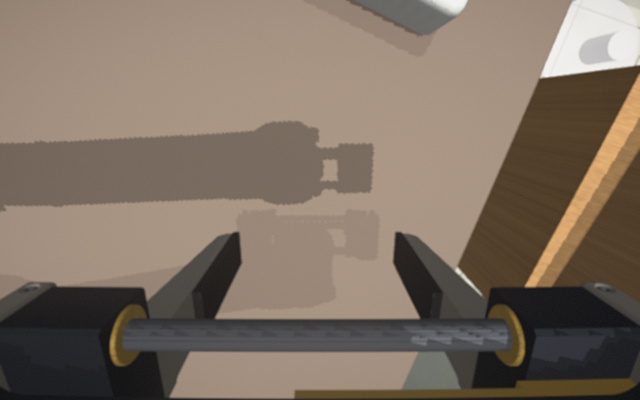

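The wrist picture shows only the table, the fingers, and a cabinet to the right. Nothing is close, so I move.

```bash
python3 - <<'E'
from h import *
robot.servo_line([170.7,-627,330],feed=250)
robot.movep([477,72,260],down(np.pi/4))
robot.hold(0.15)
i=shot("wrist","b_w"); print(pin("drum","wrist"),pin("drum_",'wrist') if 0 else "")
for z in (0,36,100): print(z,proj(i,[477,72,z]))
i=shot("scene","b_s"); print(pin("drum","scene"))
s=robot.observe();print(s["t"],s["tcp_pos"],s["contact_force"])
E
```

```text
[(0.9, array([545.9,   5. ,   2.2])), (0.79, array([350.4,  64.2,   0.5])), (0.6, array([366.8, 222.9,  -2.6])), (0.57, array([4.767e+02, 6.780e+01, 3.000e-01]))] 
0 [317.26881455 167.28043116]
36 [317.30115018 172.36038785]
100 [317.37492446 183.95436946]
[(0.91, array([ 6.454e+02,  2.260e+01, -2.000e-01])), (0.81, array([548.1,   3.6,  -4.6])), (0.81, array([350.1,  61.4,  -0.4])), (0.71, array([478.9,  68.8,  -1.6])), (0.67, array([364.6, 218.9,  -0.8]))]
4.2667 [477.04127206  71.8615781  259.99452745] [ 0.12668465 -0.20414559  0.00244545]
```

```bash
sleep 1
```

```text
(no output)
```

View pics/b_w.png

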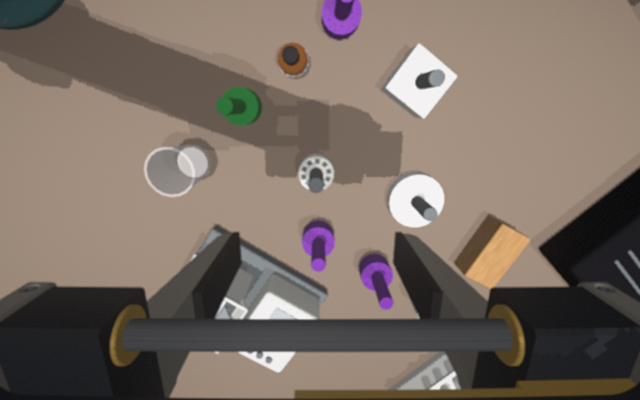

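The wrist view shows the drum's body at (316,173) and its post top at (316,184). Both agree with a projection of (477,72) to within about a pixel. Both finger paths are clear, so I grasp the top of the post, lift, and then look at the feeder.

```bash
python3 - <<'E'
from h import *
robot.servo_line([477,72,78],feed=170)
grip(0.0,40)
s=robot.observe();print(s["grip_width"]*92,s["tcp_pos"],s["contact_force"],s["t"])
robot.servo_line([477,72,225],feed=170)
robot.hold(0.1)
s=robot.observe();print(s["grip_width"]*92,s["tcp_pos"],s["contact_force"],s["t"])
i=shot("side","c_side"); print(pin("drum","side"),pin("mouth","side"))
print(proj(i,[477,72,147]),proj(i,[477,72,183]))
i=shot("scene","c_scene"); print(pin("drum","scene"),pin("mouth","scene"),pin("feeder","scene"))
for c in ([498,-144,106],): print(proj(i,c), proj(viewer.camera_info("side"),c))
E
```

```text
16.808359798885924 [476.89075329  71.95968933  77.89190169] [ 0.56619987  0.51584527 -1.08555585] 6.6083
16.89999813587755 [476.2699395   71.85515783 223.95440839] [ 0.02915636 -0.72363403 -0.804832  ] 7.725
[(0.77, array([475.3,  71.6, 149.8])), (0.7, array([349.7,  63.7,   1.6])), (0.64, array([546.4,   1.7,   1. ])), (0.62, array([642.6,  20.8,   1.8]))] [(0.76, array([ 495.6, -147.2,  105. ]))]
[303.91342877 145.07686762] [302.94012489 128.36834046]
[(0.96, array([364.4, 218.5,   0.4])), (0.95, array([545.7,   3.7,  -1.1])), (0.74, array([479.3,  68.5, 147.1])), (0.59, array([349.7,  61.5,   0.9])), (0.56, array([645.7,  23.8,  -1.7]))] [(0.85, array([ 498.9, -144.2,  107.6]))] [(0.83, array([ 496.3, -146.5,   -5.4]))]
[246.34853155 192.43651216] [357.75958936 235.67201313]
```

```bash
python3 -c "
import cv2,numpy as np
a=cv2.imread('pics/c_side.png')[120:320,230:470];b=cv2.imread('pics/c_scene.png')[130:300,200:440]
cv2.imwrite('pics/c_cs.png',cv2.resize(a,None,fx=3,fy=3,interpolation=2)[:600]);cv2.imwrite('pics/c_cc.png',cv2.resize(b,None,fx=3,fy=3,interpolation=2))"
```

```text
(no output)
```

View pics/c_cs.png

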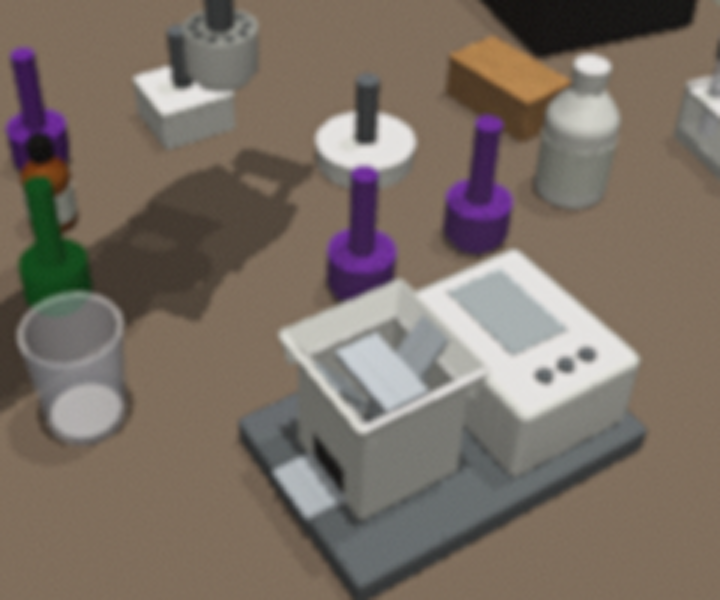

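View pics/c_cc.png

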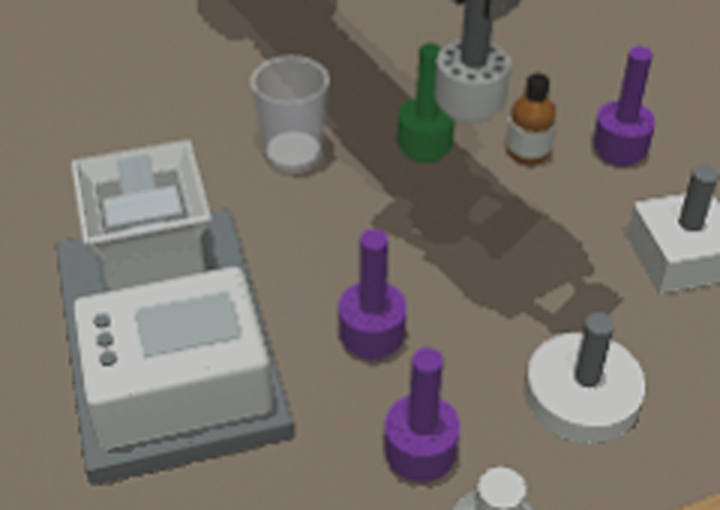

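Both pictures show the drum hanging upright from the top of its post, with the measured tilt negligible. In the scene picture the rim's outer corners are at (224,183), (263,177), (271,203) and (228,211). In the side picture they are at (363,214), (393,244), (351,264) and (324,231). I fit the mouth pose to these.

```bash
python3 - <<'E'
from h import *
from scipy.optimize import least_squares
S=np.array([(224,183.3),(263.3,177.3),(270.7,202.7),(228.3,211)]);D=np.array([(363.3,214),(392.7,244),(350.7,264),(324,230.7)])
cs=[viewer.camera_info(c) for c in("scene","side")]
def cor(p,w=39):
    a=p[2];u=np.array([np.cos(a),np.sin(a)]);v=np.array([-u[1],u[0]])
    return [np.r_[p[:2]+w*(sx*u+sy*v),106] for sx,sy in((1,1),(1,-1),(-1,-1),(-1,1))]
from scipy.optimize import linear_sum_assignment as lsa
def f(p,cams=(0,1)):
    r=[]
    for k in cams:
        P=np.array([proj(cs[k],c) for c in cor(p)]);Q=(S,D)[k]
        a,b=lsa(((P[:,None]-Q[None])**2).sum(2));r.append((P[a]-Q[b]).ravel())
    return np.concatenate(r)
for cm in((0,1),(0,),(1,)):
    q=least_squares(f,[498,-144,0.1],args=(cm,),diff_step=1e-4);print(cm,q.x.round(2),f(q.x,cm).round(1))
E
```

```text
(0, 1) [ 4.9750e+02 -1.4499e+02  2.0000e-01] [-1.5 -0.6 -0.6 -1.  -0.3 -0.3 -0.9 -1.1  0.6 -1.3  0.8 -1.4 -0.1 -0.7
 -0.7 -0.6]
(0,) [ 4.9980e+02 -1.4329e+02  2.0000e-01] [-0.5  0.2  0.3 -0.1  0.4  0.4 -0.2 -0.5]
(1,) [ 4.9649e+02 -1.4679e+02  2.0000e-01] [ 0.6 -0.5  0.8 -0.4 -0.4  0.4 -0.9  0.2]
```

```bash
python3 - <<'E'
from h import *
robot.servo_line([497.5,-145,225],feed=200)
robot.servo_line([497.5,-145,195],feed=120)
robot.hold(0.1)
s=robot.observe();print(s["tcp_pos"],s["t"])
for c in("side","scene","wrist"):
    i=shot(c,"d_"+c); print(c,pin("drum",c)[:6],pin("mouth",c)[:2], proj(i,[497.5,-145,117]),proj(i,[497.5,-145,106]))
a=cv2.imread('pics/d_side.png')[150:290,290:450];b=cv2.imread('pics/d_scene.png')[120:260,170:330]
cv2.imwrite('pics/d_c.png',np.hstack([cv2.resize(x,(400,350),interpolation=2) for x in(a,b)]))
E
```

```text
[ 498.04856077 -144.57239486  195.6662942 ] 9.8167
side [(0.9, array([644.6,  24. ,  -0.7])), (0.88, array([350.8,  66.8,   1.2])), (0.8, array([ 501.1, -145.1,  122.5])), (0.76, array([366.5, 222.4,   1.2]))] [] [358.01762961 231.20888631] [357.71267307 236.19309834]
scene [(0.93, array([350.2,  62.5,   0.6])), (0.8, array([545.1,   4.9,  -2.2])), (0.71, array([ 499.8, -143.1,  116.7])), (0.64, array([646.1,  24.7,  -0.7])), (0.58, array([363. , 222.5,  -0.8]))] [(0.61, array([ 499.1, -141.6,  103.8])), (0.21, array([ 498.9, -146.7,  119.5]))] [245.10680425 188.12100876] [245.84824634 192.2851616 ]
wrist [(0.93, array([546.6,   4.5,   2.3])), (0.73, array([ 497.3, -146.5,  116.7])), (0.63, array([647. ,  22.8,  -1.6]))] [] [317.15614812 207.01368046] [317.14383597 203.16383148]
```

```bash
sleep 0
```

```text
(no output)
```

View pics/d_c.png

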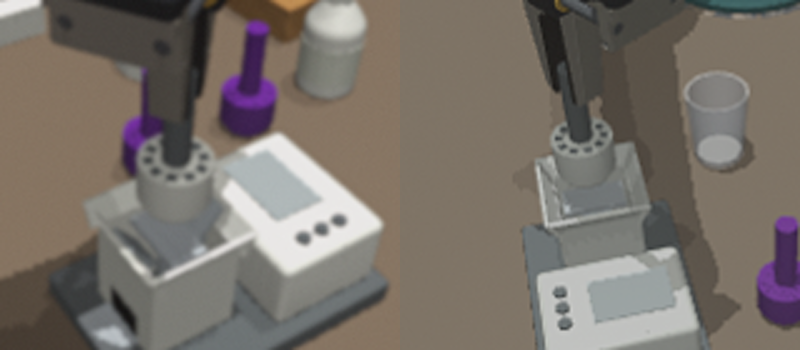

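View pics/d_wrist.png

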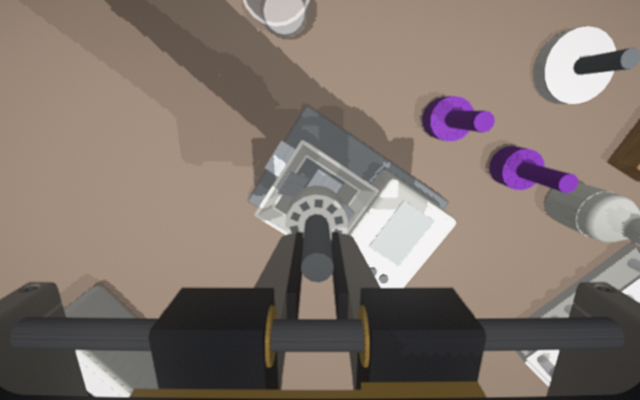

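In the side and scene crops the drum hangs over the mouth, level and roughly central. The wrist view shows the rim corners at about (305,142), (378,190) and (257,213). I check the centring in this view by overlaying the fitted rim.

```bash
python3 - <<'E'
from h import *
i=viewer.camera_info("wrist");im=cv2.imread("pics/d_wrist.png")
def dr(x,y,a,col,w=39):
    u=np.array([np.cos(a),np.sin(a)]);v=np.array([-u[1],u[0]])
    P=[proj(i,np.r_[np.array([x,y])+w*(sx*u+sy*v),106])for sx,sy in((1,1),(1,-1),(-1,-1),(-1,1))];print(np.round(P,1).tolist())
    return P
P=dr(497.5,-145,.2,0)
c=im[120:270,230:430]; c=cv2.resize(c,None,fx=4,fy=4,interpolation=2)
cv2.polylines(c,[np.int32((np.array(P)-[230,120])*4+2)],True,(0,0,255),1)
# drum shoulder circle at z=195.6-78+36
t=np.linspace(0,6.28,60);Q=np.array([proj(i,[498+23*np.cos(k),-144.6+23*np.sin(k),153.5])for k in t])
cv2.polylines(c,[np.int32((Q-[230,120])*4+2)],True,(0,255,0),1)
cv2.imwrite("pics/d_o.png",c)
E
```

```text
[[379.9, 191.3], [329.1, 259.4], [256.0, 215.3], [304.0, 140.7]]
```

View pics/d_o.png

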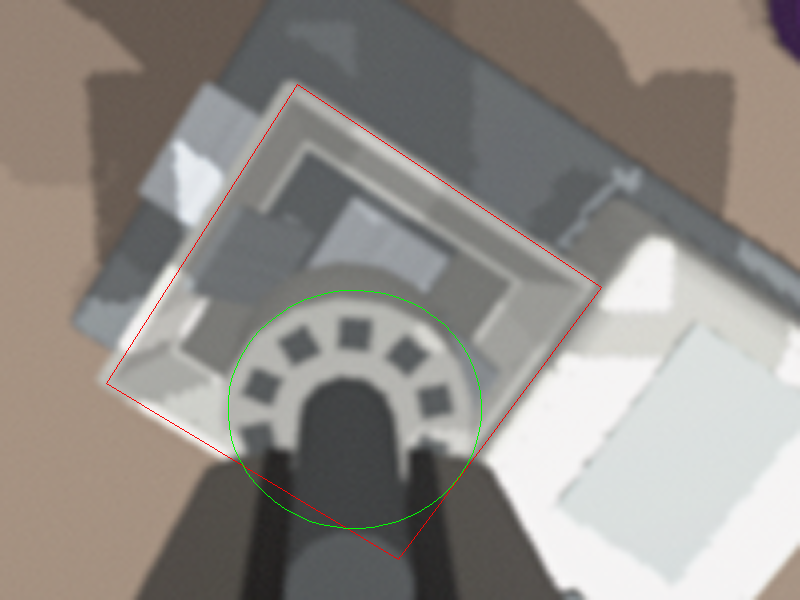

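The overlays agree with the rim and the drum to about 1–2 px, roughly 1–2 mm, which is inside the 5 mm clearance. Now I descend, checking force on the way.

```bash
python3 - <<'E'
from h import *
f0=np.array(robot.observe()["contact_force"])
for z in (170,160,150,140,130,122,116,113):
    robot.servo_line([497.5,-145,z],feed=60)
    s=robot.observe();f=np.array(s["contact_force"])-f0
    print(z,s["tcp_pos"].round(1),f.round(1),round(s["grip_width"]*92,1),round(s["t"],2))
    if np.linalg.norm(f[:2])>12 or f[2]>30: print("stop");break
i=shot("side","e_side");j=shot("scene","e_scene");print(pin("drum","side"),pin("drum","scene"))
a=cv2.imread('pics/e_side.png')[150:290,290:450];b=cv2.imread('pics/e_scene.png')[120:260,170:330]
cv2.imwrite('pics/e_c.png',np.hstack([cv2.resize(x,(400,350),interpolation=2) for x in(a,b)]))
E
```

```text
170 [ 497.5 -144.8  169.7] [-0.3  1.8 -0.8] 17.3 10.83
160 [ 498.  -145.1  160.2] [ 0.5 -0.4  3.9] 17.0 11.15
150 [ 497.9 -145.1  150.4] [0.1 0.6 5.2] 16.8 11.47
140 [ 498.  -145.1  140.6] [0.3 0.6 6.5] 16.9 11.78
130 [ 498.1 -145.1  130.8] [-0.8 -0.   8.2] 17.4 12.1
122 [ 498.2 -145.2  123. ] [-0.5  0.4  9.7] 16.9 12.38
116 [ 498.3 -145.2  117.2] [-1.7 -0.2 11.1] 17.5 12.63
113 [ 498.3 -145.2  114.3] [-1.5  1.1 11.3] 17.2 12.88
[(0.97, array([644.3,  22.7,   1.8])), (0.85, array([350.4,  65.1,   1.9])), (0.82, array([ 502.3, -144.9,   39.1])), (0.69, array([369.7, 224.7,   1.1]))] [(0.84, array([352.2,  64.8,   3.3])), (0.77, array([365.5, 220.4,  -3.7])), (0.73, array([547.6,   5.3,  -1.6])), (0.73, array([643.8,  24.9,  -3. ])), (0.7, array([ 500.8, -146.9,   36.9]))]
```

```bash
sleep 0
```

```text
(no output)
```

View pics/e_c.png

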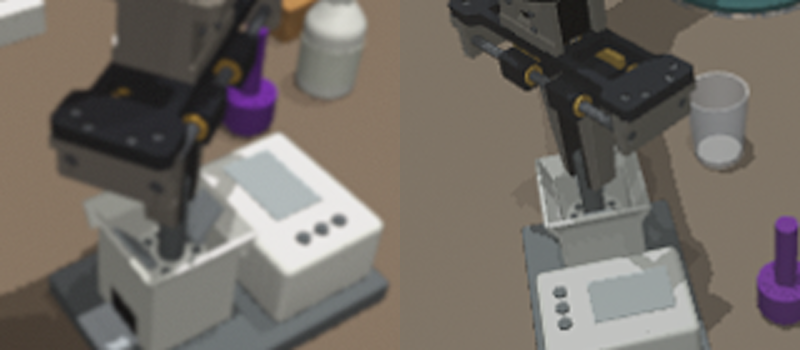

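The drum is deep in the column, with its underside at about 37 mm. The force levelled off between the last two steps, which suggests the leaves snapped in. I press slightly further, ease up to check the catch, then release.

```bash
python3 - <<'E'
from h import *
def st(m):
    s=robot.observe();print(m,s["tcp_pos"].round(1),s["contact_force"].round(1),round(s["grip_width"]*92,1),round(s["t"],2))
robot.servo_line([497.5,-145,111.3],feed=40);robot.hold(0.2);st("deep")
for z in (116,121,124): robot.servo_line([497.5,-145,z],feed=50);st(z)
E
```

```text
deep [ 498.4 -145.3  112.8] [-2.  -0.7 11.5] 16.7 13.53
116 [ 498.4 -145.2  117.6] [-1.3  0.1 10.6] 17.1 13.78
121 [ 498.  -145.2  121.8] [-0.7 -0.3  6.9] 16.7 14.03
124 [ 496.7 -145.1  122.5] [  3.7  -1.4 -14.2] 16.7 14.28
```

It is caught: going up, the load turned to a 14 N pull with the drum held at about 44 mm. I relax to neutral, open, and retreat.

```bash
python3 - <<'E'
from h import *
robot.servo_line([497.5,-145,122],feed=40);s=robot.observe();print(s["contact_force"].round(1),s["tcp_pos"].round(1))
grip(1.0)
robot.servo_line([497.5,-145,280],feed=170);robot.hold(0.2)
s=robot.observe();print(s["contact_force"].round(1),s["grip_width"],s["t"])
i=shot("side","f_side");j=shot("scene","f_scene");print(pin("drum","side"),pin("drum","scene"))
for q in (i,j): print(proj(q,[498,-145,44]).round(),proj(q,[498,-145,144]).round())
shot("wrist","f_wrist")
a=cv2.imread('pics/f_side.png')[150:290,290:450];b=cv2.imread('pics/f_scene.png')[120:260,170:330]
cv2.imwrite('pics/f_c.png',np.hstack([cv2.resize(x,(400,350),interpolation=2) for x in(a,b)]))
E
```

```text
[ 0.9 -1.4 -3.1] [ 497.3 -145.2  122.1]
[-0.4  0.1  0.3] 0.998616344909613 16.9833
[(0.94, array([ 499.6, -143.5,   47.6])), (0.92, array([366.7, 221.7,   2.1])), (0.86, array([644.7,  23.7,  -1.5])), (0.85, array([350.9,  66.1,   2.7])), (0.67, array([5.49e+02, 4.00e-01, 2.00e+00]))] [(0.85, array([ 498.9, -146.4,   45.5])), (0.83, array([546.8,   6.1,  -3. ])), (0.77, array([352.1,  63. ,   1.1])), (0.7, array([643.2,  23.3,  -1.6])), (0.68, array([369.6, 220.3,  -0.4]))]
[356. 262.] [359. 218.]
[250. 214.] [243. 178.]
```

```bash
sleep 0
```

```text
(no output)
```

View pics/f_c.png

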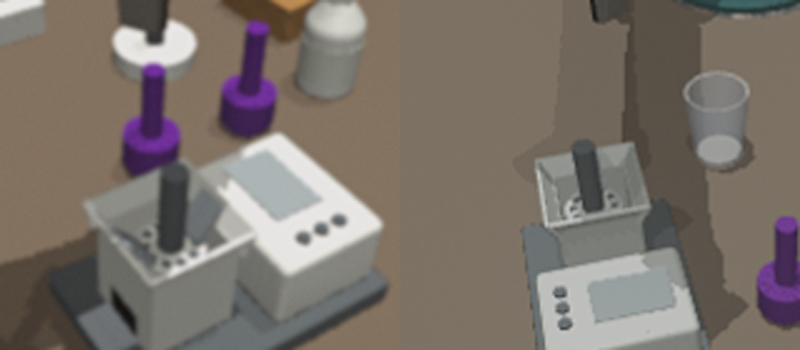

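The drum stays down with the gripper clear. Its post stands upright, with the top at crop (174,170), which is side picture (360,218), against a predicted (359,218). The shoulder ring is under the leaves. I hand in.

```bash
python3 - <<'E'
from h import *
robot.job_done(); print(robot.observe()["t"])
E
```

```text
the job is handed in; nothing more can be done
the job is handed in; nothing more can be done
```

The drum is in the feeder, caught under the leaves and standing upright, and the job is handed in. No verdict was reported.

I gripped the drum by the top of its post, lowered it into the mouth, and pushed to about 35 mm underside height by tool position. The vertical push stayed around 11 N.

**Catch test:** before letting go I eased upwards, and the drum held against a pull of about 14 N at about 44 mm.

**After release:** both outside cameras showed the drum still down. The network put its underside at 45.5 mm (scene) and 47.6 mm (side), against an expected 44 mm. Those readings are within its roughly 4 mm error. The post top matched the predicted upright position within a pixel or two.

**Gripper and time:** the gripper was clear of everything at about 0 N, with 17 s on the clock at the last check.

**Disagreement:** the scene and side cameras differed by about 3–4 mm on where the mouth was. I used their joint fit, which the wrist view confirmed to 1–2 mm.

**Not checked:** I did not view the final wrist picture. The plate's travel could not be read directly; I inferred it from the drum's height.

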